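# Tuck a long profile behind the bench dog into the drilling bay

### The job

Push the long aluminium profile across the bench into the drilling bay, angling one end in behind the bench dog (the round post) and then swinging the other end in, until it lies fully home between the two end blocks and flat against the fence along its whole length. Only push it from outside with the fingers: it must stay flat on the bench, never taken between the fingers, picked up or tipped. Leave everything else on the bench where it stands.

Things in the scene. Friction and masses are not known exactly. Their poses are not given: they have to be found in the camera images.
- profile: the long piece: bare aluminium T-slot profile, 320 mm long, 40 x 40 mm section, about 0.5 kg (0.35 to 0.7), loose on the bench in front of the bay. Origin: centre of its underside. Its length runs along its own y axis (ends at y = +-160 mm), its sides are at x = +-20 mm, its top is 40 mm above the bench. Both ends are alike.
- bay: the drilling bay, fixed; open above and towards the robot, the bench top is its floor. Origin: on the bench at the middle of its wooden fence's front face; x points into the fence (away from the robot), y along it. Fence 416 mm long, 50 mm high, on a 70 mm deep beam with two opened toggle clamps on top at y = +-85 mm, 30 mm or more behind the fence face, up to 130 mm high.
- block_a (a point): the bay's end block on its +y side, fixed: wood, 55 mm deep (bay x = -55 to 0 mm), 30 mm wide, 40 mm high. This point: the lower corner where its inner face meets the fence, at bay y = +178 mm.
- block_b (a point): the bay's end block on its -y side, like the other; this point at bay y = -178 mm. The bay is 356 mm long between the blocks.
- dog: the bench dog: fixed upright round steel post, 20 mm across, 65 mm high; origin on its axis at the bench top. It stands in one of two holes, about 68 mm in front of the fence face and 137 mm to the +y or the -y side of the bay's middle. The way in from the dog to the farther block is about 305 mm, less than the profile's length; behind the dog a seated profile has 18 mm to spare.
- reel: bystander: reel of solder wire, orange cheeks, 62 mm across, 52 mm high, upright beside one end of the bay; origin under its centre
- pot: bystander: open green plastic pot, 52 mm across, 32 mm high, upright beside the other end of the bay; origin under its centre
- cup: bystander: white paper coffee cup with lid, 84 mm across, 116 mm high, on the right of the bay; origin under its centre
- offcut: bystander: short offcut of the same aluminium profile, 40 x 70 x 40 mm, to the robot's left; origin under its centre
- screwdriver: bystander: screwdriver lying near the robot on its left
- pliers: bystander: pliers with red grips lying to the robot's right, about 170 mm long
- meter: bystander: yellow multimeter lying flat, 130 x 70 x 37 mm, to the robot's left; origin under its centre

How it is judged:
At the end, for the whole second after the job is handed in: The profile lies flat on the bench inside the bay, behind the dog and between the end blocks: its middle within 4.5 mm of touching the fence, parallel to the fence within 0.025 rad (1.4 degrees), and at rest (x of profile in the frame of bay between -0.0245 and -0.015 m and y of profile in the frame of bay between -0.025 and 0.025 m and angle between the y axis of profile and the y axis of bay, either way round below 0.025 rad and height (world z) of profile below 0.005 m and angle between profile's own z axis and vertical below 0.05 rad and linear speed of profile below 0.01 m/s and angular speed of profile below 0.05 rad/s).
It fails at once if the profile is lifted off the bench (origin above 10 mm) (height (world z) of profile above 0.01 m).
It fails at once if the profile is tipped more than about 8 degrees (angle between profile's own z axis and vertical above 0.14 rad).
It fails at once if the profile is taken between the fingers (touched while the grasp point is inside its section) (contact force between the fingers and profile above 1 N and x of the grasp point in the frame of profile between -0.012 and 0.012 m and y of the grasp point in the frame of profile between -0.155 and 0.155 m and z of the grasp point in the frame of profile below 0.052 m).
It fails at once if a bystander (reel, pot, cup, offcut, screwdriver, pliers or multimeter) is moved more than 25 mm (distance of any of reel, pot, cup, offcut, screwdriver, pliers, meter from where it was at the start of the episode above 0.025 m).
It also fails if it takes over 58 s, if anything falls off the work surface, if the arm or the gripper's body presses on something with over 40 N, if the wrist force passes 120 N, or if a joint passes its speed limit or range.

### The arm

A 7-joint arm with a two-finger parallel gripper is mounted at the origin on the work surface. World frame = base frame: x ahead of the robot, y to its left, z up, the work surface at z = 0. Lengths are in m, angles in rad, forces in N, time in s.
With the tool pointing down it reaches from about 0.4 to 0.85 m from the base axis. Payload 4.5 kg.
Tool frame: the origin (TCP) lies midway between the tips of the shut fingers; the grasp point (between the pads) lies 19 mm behind it; z points along the fingers, y is the line along which they close (so a half turn about z gives the same grasp; the last joint's range is limited). The gripper opens to 88 mm and grips with 3 to 60 N. Pads are 18 mm wide; open, the fingers measure 123 mm over their backs; the gripper's body (75 mm by 187 mm) begins 45 mm behind the grasp point.
Start: joints at [1.369, 0.689, -0.195, 1.565, 0.157, 0.902, -0.215], TCP at [0.146, -0.608, 0.239] pointing down, gripper open.
Joint ranges: [-3.01, 3.01], [-0.46, 2.08], [-1.47, 1.51], [0.13, 2.56], [-1, 4.14], [0.04, 2.09], [-2.66, 2.66]. Speed limits (rad/s): [2.57, 2.57, 3.14, 3.14, 3.14, 3.14, 3.14].

### API

Orientations are given as a unit quaternion [x, y, z, w].
In Python, from plant import r gives the robot as it stands.
- The arm moves only by the tool carry_out, never from a script. Its argument "plan" is a list of rows, each an object with "rot": the turn, a rotation vector about the tool's x, y, z in rad, a list of three; "xyz": the shift along the tool's x, y, z in m, a list of three; "grip": the closure in counts, from 0 (fully open) to 255 (shut). In form: [{"rot": [wx, wy, wz], "xyz": [dx, dy, dz], "grip": grip}, ...]. A call has 1 to 8 rows; each row is the pose to reach, as a shift and turn from the pose commanded when the call began, along the tool's axes at that moment; what a row does not reach only later rows make up. A row lasts 1/12 s, in which the tool goes at most 41.7 mm and 7.16 degrees, less where a joint would pass 70% of its speed; a pose out of reach is approached as far as the arm can. A call with a gripper value outside its range is refused whole. The fingers move at their own pace and stop on an object; "squeeze" is the grip in N (left out, the last holds). Time passes only in rows, so rows that repeat a pose let the fingers close. It gives the time, the measured TCP pose, the force, the opening and the grip force at its end, in the units of the state.
- r.get_state(): the state, without advancing time (a new reading comes with each control period).
- r.snapshot(name): name is "side" or "top"; returns the picture (480x640x3 uint8, red, green, blue); there is no depth.
- r.camera_params(name): a dict with "fx", "fy", "cx", "cy" (pixels), "position" and "attitude" of the camera in the world. Camera axes: x right, y down, z forward; pixel columns grow to the right and rows downward; lengths in m; the calibration is good to about 2 mm. A picture is of the moment at which its call begins. camera_params takes no time and is no camera call.
- r.finish_job(): hands the job in; it is judged then, once.
The state is a dict: "clock": time; "q": joint angles; "qd": joint speeds; "joint_torque": joint torques, N m; "tool_pos": TCP position; "eef_rot": TCP orientation; "contact_force": force on the tool from outside, world axes, zero at the start; "moment": the same for the moment, N m; "opening": opening from 0.0 (shut) to 1.0 (fully open); "finger_force": force on a finger pad.
Only numpy, scipy, OpenCV 4.12 (cv2) and the standard library are available. Lean on these libraries where they do the work, as an engineer would, in place of code of your own. Each camera call takes 0.05 s, during which the arm holds its last target. There are 200 camera calls.

## Working session

There is one attempt and no reset: what is moved stays moved. The work goes in short steps, Python scripts to look and compute and a tool call to move; the robot and the scene stay as the last step left them, time stands still between calls to the robot, and variables do not carry over. Pictures are saved under pics/ and viewed, at most 10 in all, crops included, and the job is handed in when it is done.

Besides the shell and the picture viewer there is one more tool, called after "Emit:" as name(argument=value, ...), one argument or row to a line, values as JSON. carry_out: Moves the arm, as the interface text tells. Its arguments: {"type":"object","properties":{"plan":{"type":"array"},"squeeze":{"type":"number"}},"required":["plan"]}

```bash
mkdir -p pics; ls; python3 - <<'E'
from plant import r
import cv2
s=r.get_state(); print({k:(v if not hasattr(v,'round') else v) for k,v in s.items()})
for n in("top","side"):
    print(n,r.camera_params(n)); cv2.imwrite(f"pics/{n}0.png",r.snapshot(n)[:,:,::-1])
E
```

```text
pics
{'clock': 0.0, 'q': array([ 1.36882654,  0.68994099, -0.19450674,  1.56633439,  0.15729865,
        0.90247977, -0.21513151]), 'qd': array([-0.00075112, -0.00292847, -0.00018063,  0.00077109,  0.00138036,
       -0.00024214, -0.00042554]), 'joint_torque': array([-1.16124979e-04, -5.27560079e+01, -1.26648489e+00, -1.53425127e+01,
       -5.25282905e-02,  6.58172314e-03,  1.58617177e-04]), 'tool_pos': array([ 0.14579941, -0.60711984,  0.23793924]), 'eef_rot': array([ 9.93056567e-01,  1.17634472e-01, -1.70355632e-04, -8.69418840e-04]), 'contact_force': array([ 0.71951804,  0.08436739, -0.16479162]), 'moment': array([-0.01107768, -0.00669194, -0.03087455]), 'finger_force': 0.0, 'opening': 0.9994611536295884}
top {'fx': 608.6025483832034, 'fy': 608.6025483832034, 'cx': 327.3012627415547, 'cy': 240.17882206193323, 'position': array([0.21338646, 0.02354186, 1.58388737]), 'attitude': array([-0.70121514,  0.70716339, -0.06703642,  0.06101962])}
side {'fx': 577.2574508830318, 'fy': 577.2574508830318, 'cx': 334.16114681245267, 'cy': 244.3887365329904, 'position': array([ 0.21401896, -1.00218749,  0.79158212]), 'attitude': array([ 0.88295903, -0.13586923,  0.05894156, -0.44547592])}
```

View pics/top0.png

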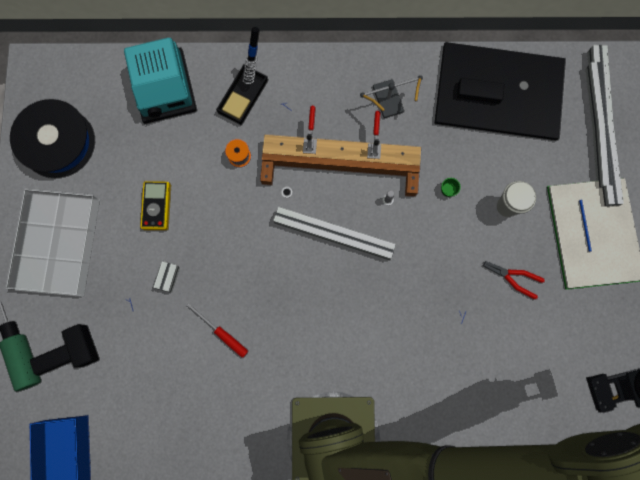

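View pics/side0.png

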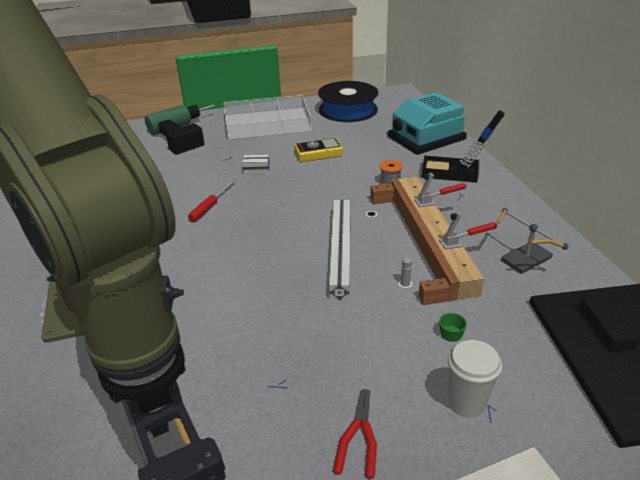

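The top view shows the bay at columns 260–420, rows 137–195. The dog is at about (389,199), on the right (−y) side, and the empty hole is at (287,192). The profile runs from (275,215) to (393,252). The side view agrees. So the −y end has to go in behind the dog first, and the profile is currently tilted the wrong way for that.

```bash
cat > h.py <<'E'
from plant import r
import numpy as np, cv2
from scipy.spatial.transform import Rotation as R
def cast(n,uv,z):
    p=r.camera_params(n); uv=np.atleast_2d(np.array(uv,float))
    d=np.c_[(uv[:,0]-p["cx"])/p["fx"],(uv[:,1]-p["cy"])/p["fy"],np.ones(len(uv))]
    d=R.from_quat(p["attitude"]).apply(d); o=p["position"]
    return (o+d*((z-o[2])/d[:,2])[:,None])[:,:2]
def bright(img,lo=165):
    h=cv2.cvtColor(img,cv2.COLOR_RGB2HSV)
    return ((h[...,1]<40)&(h[...,2]>lo)).astype(np.uint8)
def profile(img,roi=(190,330,200,420)):
    a,b,c,d=roi; m=np.zeros(img.shape[:2],np.uint8); m[a:b,c:d]=bright(img)[a:b,c:d]
    m=cv2.morphologyEx(m,cv2.MORPH_CLOSE,np.ones((5,5)))
    cs,_=cv2.findContours(m,0,2); c=max(cs,key=cv2.contourArea)
    w=cast("top",c[:,0,:],.04).astype(np.float32)
    return cv2.minAreaRect(w*1000), cv2.minAreaRect(c)
E
python3 - <<'E'
from h import *
im=r.snapshot("top")
rect,px=profile(im); print(rect,cv2.boxPoints(rect).round(),cv2.boxPoints(px).round())
cv2.imwrite("pics/crop.png",cv2.resize(im[120:270,240:440,::-1],None,fx=4,fy=4,interpolation=cv2.INTER_CUBIC))
h=cv2.cvtColor(im,cv2.COLOR_RGB2HSV)
for nm,c,z in[("base",(335,440),0),("cup",(518,198),.116),("reel",(237,152),.052),("pot",(451,187),.032),("pliers",(515,278),0),("dogtop",(389,196),.065),("hole",(287,192),0),("offcut",(166,277),.04),("driver",(218,330),0)]:
    print(nm,cast("top",c,z).round(3))
E
```

```text
((518.2333374023438, -8.494873046875), (316.8210754394531, 36.50291061401367), 71.51934814453125) [[ 451. -153.]
 [ 485. -165.]
 [ 586.  136.]
 [ 551.  148.]] [[274. 220.]
 [278. 207.]
 [395. 244.]
 [390. 257.]]
base [[-0.003 -0.006]]
cup [[ 0.586 -0.466]]
reel [[0.731 0.244]]
pot [[ 0.638 -0.319]]
pliers [[ 0.399 -0.483]]
dogtop [[ 0.606 -0.151]]
hole [[0.636 0.116]]
offcut [[0.404 0.421]]
driver [[0.271 0.292]]
```

View pics/crop.png

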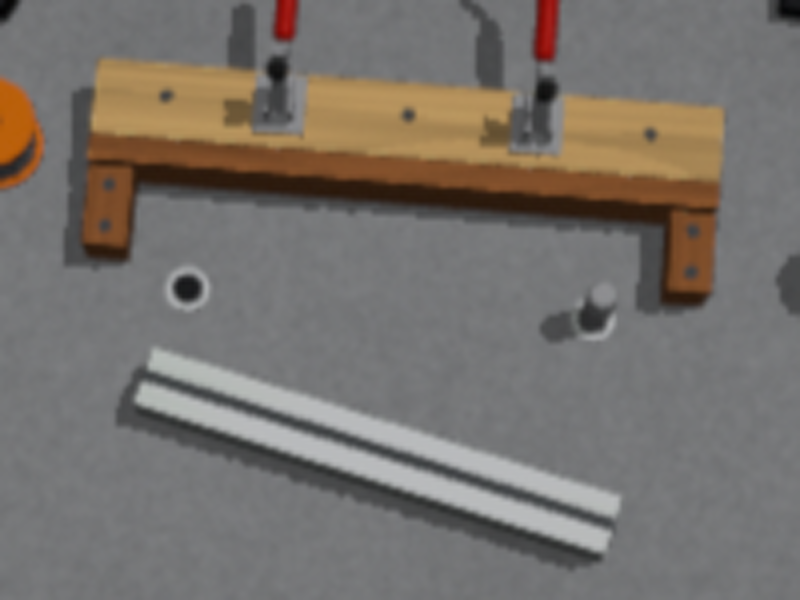

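The crop (4x, offset 240,120) puts the hole at (187,289) and the dog's base ring at (597,318). The dog's top is at (603,295), and the fence foot runs roughly from (135,185) to (668,220). The bay is tilted a few degrees.

```bash
python3 - <<'E'
from h import *
f=lambda u,v:(240+u/4-.375,120+v/4-.375)
H=cast("top",f(187,289),0)[0]; D=cast("top",f(597,318),0)[0]; T=cast("top",f(603,295),.065)[0]
print("hole",H,"dog",D,"top",T)
D=(D+T)/2
print("dist",np.linalg.norm(H-D))
F=cast("top",[f(135,187),f(668,222)],0); print("fence foot",F)
Bt=cast("top",[f(134,167),f(88,162),f(667,208),f(715,209),f(84,246),f(127,249),f(664,291),f(712,293)],.04); print("blocks top",Bt)
yb=(H-D)/np.linalg.norm(H-D); xb=np.array([yb[1],-yb[0]])
yf=(F[0]-F[1])/np.linalg.norm(F[0]-F[1])
print("yaw holes",np.arctan2(-yb[0],yb[1]),"fence",np.arctan2(-yf[0],yf[1]))
O=(H+D)/2+.068*xb
loc=lambda p:np.c_[(p-O)@xb,(p-O)@yb]
print("O",O,xb,yb); print(loc(F).round(4),loc(Bt).round(4))
rc,_=profile(r.snapshot("top")); b=cv2.boxPoints(rc)/1000; print("prof",loc(b).round(3),loc(np.array([rc[0]])/1000))
for nm,c,z in[("reel",(237,152),.052),("pot",(451,187),.032)]: print(nm,loc(cast("top",c,z)))
E
```

```text
hole [0.63639391 0.11729471] dog [ 0.61438951 -0.15745134] top [ 0.61314922 -0.15430852]
dist 0.27410992709131765
fence foot [[ 0.70779035  0.15264313]
 [ 0.68078118 -0.20727533]]
blocks top [[ 0.70903536  0.15013597]
 [ 0.71267566  0.18050556]
 [ 0.67854859 -0.20109917]
 [ 0.67764856 -0.23274838]
 [ 0.65528892  0.18253559]
 [ 0.65305641  0.15433726]
 [ 0.62214559 -0.19729231]
 [ 0.62057141 -0.2287156 ]]
yaw holes -0.08263221425883069 fence -0.07490208535893492
O [ 0.69284962 -0.02490521] [ 0.9965879  -0.08253821] [0.08253821 0.9965879 ]
[[ 0.0002  0.1782]
 [ 0.003  -0.1827]] [[ 0.0017  0.1758]
 [ 0.0028  0.2063]
 [ 0.0003 -0.1768]
 [ 0.002  -0.2084]
 [-0.0546  0.2036]
 [-0.0545  0.1753]
 [-0.0562 -0.1776]
 [-0.0552 -0.2091]]
prof [[-0.231 -0.148]
 [-0.195 -0.156]
 [-0.12   0.151]
 [-0.155  0.16 ]] [[-0.175369    0.00194018]]
reel [[0.01626781 0.27129399]]
pot [[-0.03036488 -0.29739551]]
```

Emit:
carry_out(
  plan=[
    {"rot": [0,0,0.12],"xyz": [0.03,-0.029,0],"grip": 255},
    {"rot": [0,0,0.23],"xyz": [0.06,-0.057,0],"grip": 255},
    {"rot": [0,0,0.314],"xyz": [0.09,-0.086,0],"grip": 255},
    {"rot": [0,0,0.314],"xyz": [0.12,-0.115,0],"grip": 255},
    {"rot": [0,0,0.314],"xyz": [0.15,-0.144,0],"grip": 255},
    {"rot": [0,0,0.314],"xyz": [0.18,-0.173,0],"grip": 255},
    {"rot": [0,0,0.314],"xyz": [0.21,-0.202,0],"grip": 255},
    {"rot": [0,0,0.314],"xyz": [0.24,-0.231,0],"grip": 255},
  ],
)

```text
clock: 0.87
tool_pos: [0.3259, -0.3256, 0.2388]
eef_rot: [0.999, -0.039, 0.0, 0.0]
contact_force: [1.2, -1.2, 0.3]
opening: 0.416
finger_force: 0.0
```

```bash
cat >> h.py <<'E'
O=np.array([.6935,-.0249]); YAW=-.078
xb=np.array([np.cos(YAW),np.sin(YAW)]); yb=np.array([-xb[1],xb[0]])
loc=lambda p:np.c_[(np.atleast_2d(p)-O)@xb,(np.atleast_2d(p)-O)@yb]
def st():
    s=r.get_state(); t=R.from_quat(s["eef_rot"]).as_matrix()
    print("t",round(s["clock"],2),"bay",loc(s["tool_pos"][:2])[0].round(4),"z",s["tool_pos"][2].round(4),"yaw-bay",round(np.arctan2(t[1,0],t[0,0])-YAW,3),"tilt",t[:2,2].round(3),"F",s["contact_force"].round(1))
def pr(roi=(150,330,200,440)):
    rc,px=profile(r.snapshot("top"),roi); b=loc(cv2.boxPoints(rc)/1000); 
    b=b[np.argsort(b[:,1])]; m,p=b[:2].mean(0),b[2:].mean(0)
    print("prof c",loc(np.array(rc[0])/1000)[0].round(4),"size",np.round(rc[1]),"-yend",m.round(3),"+yend",p.round(3),"theta",round(np.arctan2(m[0]-p[0],p[1]-m[1]),4))
E
python3 -c "
from h import *
st()"
```

```text
t 0.87 bay [-0.343  -0.3284] z 0.2388 yaw-bay -0.001 tilt [ 0. -0.] F [ 1.2 -1.2  0.3]
```

Emit:
carry_out(
  plan=[
    {"rot": [0,0,0],"xyz": [0.018,-0.036,0],"grip": 255},
    {"rot": [0,0,0],"xyz": [0.036,-0.072,0],"grip": 255},
    {"rot": [0,0,0],"xyz": [0.054,-0.108,0],"grip": 255},
    {"rot": [0,0,0],"xyz": [0.072,-0.144,0],"grip": 255},
    {"rot": [0,0,0],"xyz": [0.09,-0.18,0],"grip": 255},
    {"rot": [0,0,0],"xyz": [0.108,-0.216,0],"grip": 255},
    {"rot": [0,0,0],"xyz": [0.126,-0.252,0],"grip": 255},
    {"rot": [0,0,0],"xyz": [0.144,-0.288,0],"grip": 255},
  ],
)

```text
clock: 1.53
tool_pos: [0.492, -0.0495, 0.2388]
eef_rot: [0.999, -0.039, 0.0, 0.0]
contact_force: [-0.4, -0.2, -0.3]
opening: 0.009
finger_force: 0.0
```

Emit:
carry_out(
  plan=[
    {"rot": [0,0,0],"xyz": [0.02,-0.035,0],"grip": 255},
    {"rot": [0,0,0],"xyz": [0.042,-0.07,0],"grip": 255},
    {"rot": [0,0,0],"xyz": [0.064,-0.105,0],"grip": 255},
    {"rot": [0,0,0],"xyz": [0.084,-0.14,0],"grip": 255},
    {"rot": [0,0,0],"xyz": [0.104,-0.175,0],"grip": 255},
    {"rot": [0,0,0],"xyz": [0.104,-0.175,0.03],"grip": 255},
    {"rot": [0,0,0],"xyz": [0.104,-0.175,0.06],"grip": 255},
    {"rot": [0,0,0],"xyz": [0.104,-0.175,0.09],"grip": 255},
  ],
)

```text
clock: 2.2
tool_pos: [0.6091, 0.116, 0.1477]
eef_rot: [0.999, -0.038, 0.001, -0.0]
contact_force: [0.5, 0.1, -0.5]
opening: 0.005
finger_force: 0.0
```

```bash
python3 -c "
from h import *
st()"
```

```text
t 2.2 bay [-0.0952  0.1339] z 0.1477 yaw-bay 0.001 tilt [0.001 0.   ] F [ 0.5  0.1 -0.5]
```

Emit:
carry_out(
  plan=[
    {"rot": [0,0,0],"xyz": [0,0,0.03],"grip": 255},
    {"rot": [0,0,0],"xyz": [0,0,0.06],"grip": 255},
    {"rot": [0,0,0],"xyz": [0,0,0.09],"grip": 255},
    {"rot": [0,0,0],"xyz": [0,0,0.115],"grip": 255},
    {"rot": [0,0,0],"xyz": [0,0,0.13],"grip": 255},
    {"rot": [0,0,0],"xyz": [0,0,0.13],"grip": 255},
    {"rot": [0,0,0],"xyz": [-0.008,0,0.13],"grip": 255},
    {"rot": [0,0,0],"xyz": [-0.018,0,0.13],"grip": 255},
  ],
)

```text
clock: 2.87
tool_pos: [0.5924, 0.1164, 0.0202]
eef_rot: [0.999, -0.039, 0.002, -0.0]
contact_force: [0.7, 0.9, -0.4]
opening: 0.005
finger_force: 0.6
```

Emit:
carry_out(
  plan=[
    {"rot": [0,0,0],"xyz": [-0.012,0,0],"grip": 255},
    {"rot": [0,0,0],"xyz": [-0.024,0,0],"grip": 255},
    {"rot": [0,0,0],"xyz": [-0.036,0,0],"grip": 255},
    {"rot": [0,0,0],"xyz": [-0.048,0,0],"grip": 255},
    {"rot": [0,0,0],"xyz": [-0.06,0,0],"grip": 255},
    {"rot": [0,0,0],"xyz": [-0.072,0,0],"grip": 255},
    {"rot": [0,0,0],"xyz": [-0.084,0,0],"grip": 255},
    {"rot": [0,0,0],"xyz": [-0.09,0,0],"grip": 255},
  ],
)

```text
clock: 3.53
tool_pos: [0.5018, 0.1241, 0.0209]
eef_rot: [0.999, -0.039, 0.002, -0.001]
contact_force: [4.1, -0.3, 2.7]
opening: 0.003
finger_force: 1.5
```

```bash
python3 -c "
from h import *
st(); pr()
cv2.imwrite('pics/a.png',r.snapshot('top')[100:340,180:500,::-1].repeat(2,0).repeat(2,1))"
```

```text
t 3.53 bay [-0.2028  0.1336] z 0.0209 yaw-bay 0.0 tilt [0.004 0.001] F [ 4.1 -0.3  2.7]
prof c [-0.2062 -0.0474] size [ 39. 229.] -yend [-0.187 -0.16 ] +yend [-0.225  0.066] theta 0.1685
```

View pics/a.png

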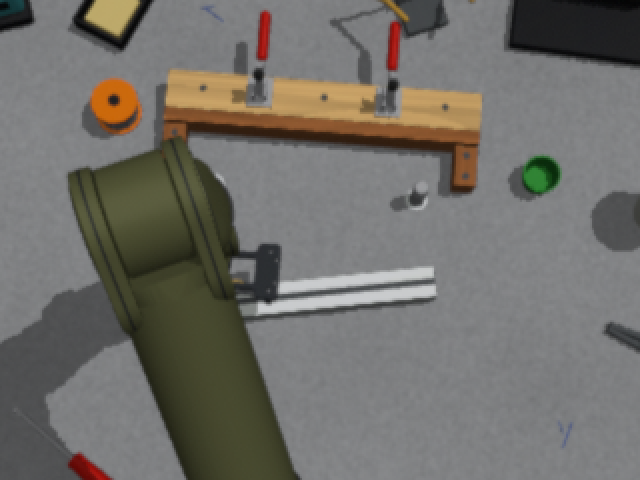

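The crop shows the profile swung to θ ≈ +0.17, with its −y end at about (435,283), clear of the dog at (418,197). I'll keep swinging it.

Emit:
carry_out(
  plan=[
    {"rot": [0,0,0],"xyz": [-0.01,0.002,0],"grip": 255},
    {"rot": [0,0,0],"xyz": [-0.02,0.004,0],"grip": 255},
    {"rot": [0,0,0],"xyz": [-0.028,0.006,0],"grip": 255},
    {"rot": [0,0,0],"xyz": [-0.034,0.006,0],"grip": 255},
    {"rot": [0,0,0],"xyz": [-0.034,0.006,0],"grip": 255},
    {"rot": [0,0,0],"xyz": [-0.02,0,0],"grip": 255},
    {"rot": [0,0,0],"xyz": [-0.01,0,-0.03],"grip": 255},
    {"rot": [0,0,0],"xyz": [-0.01,0,-0.07],"grip": 255},
  ],
)

```text
clock: 4.3
tool_pos: [0.4906, 0.1235, 0.087]
eef_rot: [0.999, -0.039, -0.003, 0.001]
contact_force: [1.2, 0.6, 1.1]
opening: 0.006
finger_force: 0.0
```

```bash
cat >> h.py <<'E'
def clr():
    pass
E
python3 -c "
from h import *
st(); pr()"
```

```text
t 4.3 bay [-0.2138  0.1322] z 0.087 yaw-bay -0.001 tilt [-0.005 -0.002] F [1.2 0.6 1.1]
prof c [-0.2177 -0.0404] size [ 39. 252.] -yend [-0.176 -0.159] +yend [-0.26   0.079] theta 0.3386
```

Emit:
carry_out(
  plan=[
    {"rot": [0,0,0],"xyz": [0.0,0.03,-0.02],"grip": 255},
    {"rot": [0,0,-0.11],"xyz": [0.007,0.07,-0.02],"grip": 255},
    {"rot": [0,0,-0.22],"xyz": [0.014,0.11,-0.02],"grip": 255},
    {"rot": [0,0,-0.34],"xyz": [0.02,0.15,-0.02],"grip": 255},
    {"rot": [0,0,-0.34],"xyz": [0.027,0.19,-0.02],"grip": 255},
    {"rot": [0,0,-0.34],"xyz": [0.034,0.23,-0.02],"grip": 255},
    {"rot": [0,0,-0.34],"xyz": [0.041,0.27,-0.02],"grip": 255},
    {"rot": [0,0,-0.34],"xyz": [0.046,0.306,-0.02],"grip": 255},
  ],
)

```text
clock: 5.02
tool_pos: [0.5116, -0.1876, 0.1083]
eef_rot: [0.992, 0.13, -0.001, 0.0]
contact_force: [0.5, 0.4, 0.8]
opening: 0.008
finger_force: 0.0
```

```bash
python3 -c "
from h import *
st(); pr()"
```

```text
t 5.02 bay [-0.1687 -0.1763] z 0.1083 yaw-bay 0.338 tilt [-0.003 -0.   ] F [0.5 0.4 0.8]
prof c [-0.2657  0.0969] size [40. 94.] -yend [-0.25   0.053] +yend [-0.281  0.141] theta 0.3386
```

Emit:
carry_out(
  plan=[
    {"rot": [0,0,0],"xyz": [0,0.018,0],"grip": 255},
    {"rot": [0,0,0],"xyz": [0,0.018,0.03],"grip": 255},
    {"rot": [0,0,0],"xyz": [0,0.018,0.06],"grip": 255},
    {"rot": [0,0,0],"xyz": [0,0.018,0.09],"grip": 255},
    {"rot": [0,0,0],"xyz": [0,0.012,0.09],"grip": 255},
    {"rot": [0,0,0],"xyz": [0,0.003,0.09],"grip": 255},
    {"rot": [0,0,0],"xyz": [0,-0.006,0.09],"grip": 255},
    {"rot": [0,0,0],"xyz": [0,-0.015,0.09],"grip": 255},
  ],
)

```text
clock: 5.73
tool_pos: [0.5098, -0.1695, 0.0204]
eef_rot: [0.991, 0.131, 0.001, 0.001]
contact_force: [0.1, -1.8, -0.7]
opening: 0.006
finger_force: 0.9
```

Emit:
carry_out(
  plan=[
    {"rot": [0,0,0],"xyz": [0,-0.01,0],"grip": 255},
    {"rot": [0,0,0],"xyz": [0,-0.01,0],"grip": 255},
    {"rot": [0,0,0],"xyz": [0,0.01,0],"grip": 255},
    {"rot": [0,0,0],"xyz": [0,0.015,-0.03],"grip": 255},
    {"rot": [0,0,0],"xyz": [0,0.015,-0.06],"grip": 255},
    {"rot": [0,0,0],"xyz": [-0.02,0.015,-0.09],"grip": 255},
    {"rot": [0,0,0],"xyz": [-0.05,0,-0.09],"grip": 255},
    {"rot": [0,0,0],"xyz": [-0.08,-0.02,-0.09],"grip": 255},
  ],
)

```text
clock: 6.4
tool_pos: [0.4281, -0.1727, 0.1112]
eef_rot: [0.992, 0.129, 0.004, 0.001]
contact_force: [-0.8, 0.5, -1.3]
opening: 0.009
finger_force: 0.0
```

```bash
python3 -c "
from h import *
st(); pr()"
```

```text
t 6.4 bay [-0.2531 -0.168 ] z 0.1112 yaw-bay 0.338 tilt [ 0.007 -0.002] F [-0.8  0.5 -1.3]
prof c [-0.2365  0.017 ] size [ 39. 319.] -yend [-0.183 -0.133] +yend [-0.29   0.167] theta 0.3449
```

Emit:
carry_out(
  plan=[
    {"rot": [0,0,0],"xyz": [0.007,-0.034,0],"grip": 255},
    {"rot": [0,0,0],"xyz": [0.014,-0.068,0],"grip": 255},
    {"rot": [0,0,0],"xyz": [0.021,-0.102,0],"grip": 255},
    {"rot": [0,0,0],"xyz": [0.028,-0.136,0],"grip": 255},
    {"rot": [0,0,0],"xyz": [0.033,-0.168,0.02],"grip": 255},
    {"rot": [0,0,0],"xyz": [0.033,-0.168,0.05],"grip": 255},
    {"rot": [0,0,0],"xyz": [0.033,-0.168,0.08],"grip": 255},
    {"rot": [0,0,0],"xyz": [0.033,-0.168,0.093],"grip": 255},
  ],
)

```text
clock: 7.12
tool_pos: [0.4216, -0.002, 0.0588]
eef_rot: [0.991, 0.132, -0.006, 0.003]
contact_force: [0.2, -0.2, -1.1]
opening: 0.002
finger_force: 0.0
```

```bash
cat >> h.py <<'E'
def rel(c,th):
    p=loc(r.get_state()["tool_pos"][:2])[0]-c; n=np.array([np.cos(th),np.sin(th)]); e=np.array([n[1],-n[0]])
    print("finger in profile: n",(p@n).round(4),"e",(p@e).round(4))
E
python3 -c "
from h import *
st(); rel(np.array([-.2365,.017]),.345)"
```

```text
t 7.12 bay [-0.2728  0.0017] z 0.0588 yaw-bay 0.344 tilt [-0.01  -0.008] F [ 0.2 -0.2 -1.1]
finger in profile: n -0.0394 e 0.0021
```

Emit:
carry_out(
  plan=[
    {"rot": [0,0,0],"xyz": [0,0,0.02],"grip": 255},
    {"rot": [0,0,0],"xyz": [0,0,0.036],"grip": 255},
    {"rot": [0,0,0],"xyz": [0,0,0.036],"grip": 255},
    {"rot": [0,0,0],"xyz": [0,0,0.036],"grip": 255},
  ],
)

```text
clock: 7.45
tool_pos: [0.4297, -0.0036, 0.0284]
eef_rot: [0.991, 0.134, -0.012, 0.002]
contact_force: [-0.6, 0.4, -0.9]
opening: 0.007
finger_force: 0.0
```

```bash
python3 -c "
from h import *
st(); rel(np.array([-.2365,.017]),.345)"
```

```text
t 7.45 bay [-0.2647  0.0007] z 0.0284 yaw-bay 0.347 tilt [-0.024 -0.008] F [-0.6  0.4 -0.9]
finger in profile: n -0.032 e 0.0058
```

Emit:
carry_out(
  plan=[
    {"rot": [0,0,0],"xyz": [0.012,-0.004,0],"grip": 255},
    {"rot": [0,0,0],"xyz": [0.024,-0.004,0],"grip": 255},
    {"rot": [0,0,0],"xyz": [0.036,-0.004,0],"grip": 255},
    {"rot": [0,0,0],"xyz": [0.048,-0.004,0],"grip": 255},
    {"rot": [0,0,0],"xyz": [0.06,-0.004,0],"grip": 255},
    {"rot": [0,0,0],"xyz": [0.072,-0.004,0],"grip": 255},
    {"rot": [0,0,0],"xyz": [0.084,-0.004,0],"grip": 255},
    {"rot": [0,0,0],"xyz": [0.09,-0.004,0],"grip": 255},
  ],
)

```text
clock: 8.12
tool_pos: [0.5132, 0.0225, 0.0277]
eef_rot: [0.992, 0.129, -0.014, 0.003]
contact_force: [-5.0, -1.7, 5.3]
opening: 0.003
finger_force: 3.1
```

```bash
python3 -c "
from h import *
st(); pr()
cv2.imwrite('pics/b.png',r.snapshot('top')[100:340,180:500,::-1].repeat(2,0).repeat(2,1))"
```

```text
t 8.12 bay [-0.1834  0.0332] z 0.0277 yaw-bay 0.336 tilt [-0.028 -0.009] F [-5.  -1.7  5.3]
prof c [-0.0789  0.135 ] size [26. 27.] -yend [-0.078  0.122] +yend [-0.08   0.148] theta 0.071
```

View pics/b.png

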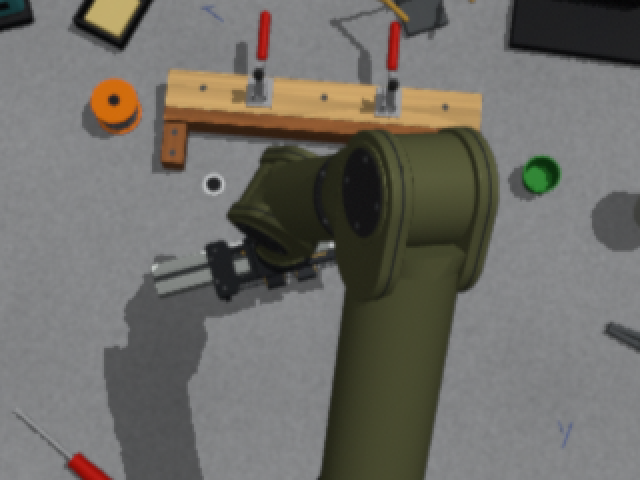

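The crop shows the profile's +y end at about (152,278), still inclined and advancing. The arm hides the rest of it, so I'll fit the angle from the visible end.

```bash
python3 -c "
from h import *
im=r.snapshot('top'); m=np.zeros(im.shape[:2],np.uint8); m[215:262,245:285]=bright(im,140)[215:262,245:285]
m=cv2.morphologyEx(m,cv2.MORPH_CLOSE,np.ones((5,5)))
c=max(cv2.findContours(m,0,2)[0],key=cv2.contourArea)
b=loc(cast('top',c[:,0,:],.04)); rc=cv2.minAreaRect((b*1000).astype(np.float32)); print(rc, cv2.boxPoints(rc).round())
st()"
```

```text
((-194.37257385253906, 200.76763916015625), (7.891140460968018, 10.26827621459961), 4.032032012939453) [[-199.  206.]
 [-198.  195.]
 [-190.  196.]
 [-191.  206.]]
t 8.27 bay [-0.1821  0.0338] z 0.0274 yaw-bay 0.338 tilt [-0.024 -0.008] F [-1.2 -0.7  2.5]
```

```bash
python3 -c "
from h import *
f=lambda u,v:(180+u/2,100+v/2)
p=loc(cast('top',[f(152,265),f(207,247),f(158,298),f(212,284)],.04)); print(p.round(3))
a=p[1]-p[0]; b=p[3]-p[2]; print(np.arctan2(a[0],-a[1]),np.arctan2(b[0],-b[1]))"
```

```text
[[-0.192  0.204]
 [-0.163  0.135]
 [-0.234  0.192]
 [-0.211  0.124]]
0.39451348864900915 0.32865832839972603
```

Emit:
carry_out(
  plan=[
    {"rot": [0,0.013,0],"xyz": [0.012,-0.004,0.003],"grip": 255},
    {"rot": [0,0.026,0],"xyz": [0.024,-0.004,0.005],"grip": 255},
    {"rot": [0,0.026,0],"xyz": [0.036,-0.004,0.005],"grip": 255},
    {"rot": [0,0.026,0],"xyz": [0.048,-0.004,0.005],"grip": 255},
    {"rot": [0,0.026,0],"xyz": [0.058,-0.004,0.005],"grip": 255},
    {"rot": [0,0.026,0],"xyz": [0.066,-0.004,0.005],"grip": 255},
    {"rot": [0,0.026,0],"xyz": [0.066,-0.004,0.005],"grip": 255},
  ],
)

```text
clock: 8.85
tool_pos: [0.5781, 0.0445, 0.0203]
eef_rot: [0.991, 0.13, 0.001, 0.0]
contact_force: [0.1, 1.2, -1.0]
opening: 0.004
finger_force: 0.0
```

Emit:
carry_out(
  plan=[
    {"rot": [0,0,0],"xyz": [-0.015,-0.01,0],"grip": 255},
    {"rot": [0,0,0],"xyz": [-0.03,-0.05,-0.02],"grip": 255},
    {"rot": [0,0,0],"xyz": [-0.03,-0.09,-0.05],"grip": 255},
    {"rot": [0,0,0],"xyz": [-0.03,-0.13,-0.09],"grip": 255},
    {"rot": [0,0,0],"xyz": [-0.02,-0.17,-0.1],"grip": 255},
    {"rot": [0,0,0],"xyz": [-0.01,-0.205,-0.1],"grip": 255},
    {"rot": [0,0,0],"xyz": [0.01,-0.22,-0.1],"grip": 255},
    {"rot": [0,0,0],"xyz": [0.029,-0.22,-0.1],"grip": 255},
  ],
)

```text
clock: 9.52
tool_pos: [0.5463, 0.2764, 0.1231]
eef_rot: [0.991, 0.136, 0.003, -0.005]
contact_force: [-0.5, 0.7, -0.4]
opening: 0.007
finger_force: 0.0
```

```bash
python3 -c "
from h import *
st(); pr()
cv2.imwrite('pics/c.png',r.snapshot('top')[100:340,180:500,::-1].repeat(2,0).repeat(2,1))"
```

```text
t 9.52 bay [-0.1702  0.2889] z 0.1231 yaw-bay 0.352 tilt [0.004 0.011] F [-0.5  0.7 -0.4]
prof c [-0.0567 -0.032 ] size [40. 94.] -yend [-0.041 -0.076] +yend [-0.072  0.012] theta 0.3342
```

View pics/c.png

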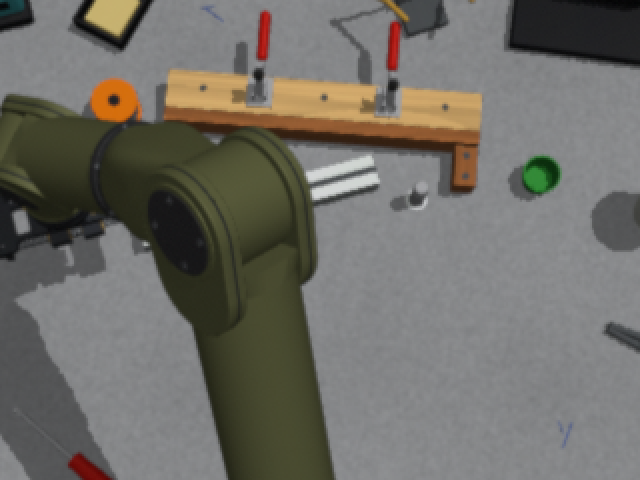

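The crop shows the −y end at about (378,170), inside the gap between the dog (418,195) and the fence. Next I'll push along the length from the +y end.

Emit:
carry_out(
  plan=[
    {"rot": [0,0,0],"xyz": [0,0,0.03],"grip": 255},
    {"rot": [0,0,0],"xyz": [0,0,0.06],"grip": 255},
    {"rot": [0,0,0],"xyz": [0,0,0.09],"grip": 255},
    {"rot": [0,0,0],"xyz": [0,0,0.104],"grip": 255},
    {"rot": [0,0,0],"xyz": [0,0.015,0.104],"grip": 255},
    {"rot": [0,0,0],"xyz": [0,0.03,0.104],"grip": 255},
    {"rot": [0,0,0],"xyz": [0,0.042,0.104],"grip": 255},
  ],
)

```text
clock: 10.2
tool_pos: [0.5606, 0.2213, 0.0173]
eef_rot: [0.992, 0.13, 0.001, 0.001]
contact_force: [0.1, 1.2, -1.1]
opening: 0.003
finger_force: 0.8
```

Emit:
carry_out(
  plan=[
    {"rot": [0,0,0],"xyz": [0,0.008,0],"grip": 255},
    {"rot": [0,0,0],"xyz": [0,0.017,0],"grip": 255},
    {"rot": [0,0,0],"xyz": [0,0.026,0],"grip": 255},
    {"rot": [0,0,0],"xyz": [0,0.035,0],"grip": 255},
    {"rot": [0,0,0],"xyz": [0,0.044,0],"grip": 255},
    {"rot": [0,0,0],"xyz": [0,0.053,0],"grip": 255},
    {"rot": [0,0,0],"xyz": [0,0.06,0],"grip": 255},
    {"rot": [0,0,0],"xyz": [0,0.06,0],"grip": 255},
  ],
)

```text
clock: 10.87
tool_pos: [0.576, 0.1654, 0.0172]
eef_rot: [0.991, 0.13, 0.002, -0.0]
contact_force: [0.4, 1.6, 1.1]
opening: 0.004
finger_force: 0.8
```

```bash
python3 -c "
from h import *
st(); pr()
cv2.imwrite('pics/d.png',r.snapshot('top')[100:340,180:500,::-1].repeat(2,0).repeat(2,1))"
```

```text
t 10.87 bay [-0.1319  0.1805] z 0.0172 yaw-bay 0.34 tilt [0.003 0.001] F [0.4 1.6 1.1]
prof c [-0.0324 -0.1022] size [38. 73.] -yend [-0.021 -0.137] +yend [-0.044 -0.068] theta 0.3237
```

View pics/d.png

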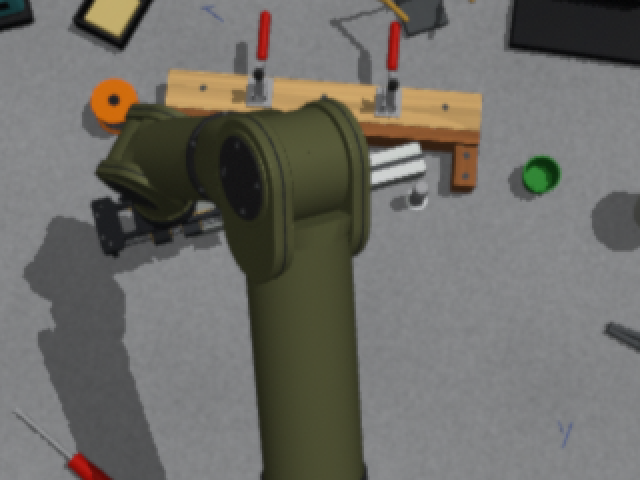

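Emit:
carry_out(
  plan=[
    {"rot": [0,0,0],"xyz": [-0.002,0.006,0],"grip": 255},
    {"rot": [0,0,0],"xyz": [-0.004,0.012,0],"grip": 255},
    {"rot": [0,0,0],"xyz": [-0.006,0.018,0],"grip": 255},
    {"rot": [0,0,0],"xyz": [-0.008,0.024,0],"grip": 255},
    {"rot": [0,0,0],"xyz": [-0.009,0.026,0],"grip": 255},
    {"rot": [0,0,0],"xyz": [-0.009,0.026,0],"grip": 255},
  ],
)

```text
clock: 11.47
tool_pos: [0.5728, 0.1386, 0.0165]
eef_rot: [0.991, 0.131, 0.001, -0.0]
contact_force: [-1.0, 3.5, 4.2]
opening: 0.007
finger_force: 2.1
```

```bash
python3 -c "
from h import *
st(); pr()"
```

```text
t 11.47 bay [-0.1331  0.1536] z 0.0165 yaw-bay 0.341 tilt [0.002 0.   ] F [-1.   3.5  4.2]
prof c [-0.032  -0.1308] size [38. 67.] -yend [-0.021 -0.162] +yend [-0.043 -0.099] theta 0.3451
```

Emit:
carry_out(
  plan=[
    {"rot": [0,0,0],"xyz": [0,-0.012,0],"grip": 255},
    {"rot": [0,0,0],"xyz": [0,-0.015,-0.03],"grip": 255},
    {"rot": [0,0,0],"xyz": [-0.01,-0.01,-0.06],"grip": 255},
    {"rot": [0,0,0.11],"xyz": [-0.03,0.01,-0.07],"grip": 255},
    {"rot": [0,0,0.22],"xyz": [-0.05,0.029,-0.07],"grip": 255},
    {"rot": [0,0,0.34],"xyz": [-0.05,0.029,-0.07],"grip": 255},
    {"rot": [0,0,0.34],"xyz": [-0.05,0.029,-0.04],"grip": 255},
    {"rot": [0,0,0.34],"xyz": [-0.05,0.029,-0.01],"grip": 255},
  ],
)

```text
clock: 12.18
tool_pos: [0.5331, 0.0954, 0.0266]
eef_rot: [0.999, -0.04, 0.002, 0.002]
contact_force: [1.1, -0.6, -0.5]
opening: 0.007
finger_force: 0.0
```

```bash
python3 -c "
from h import *
st(); pr()"
```

```text
t 12.18 bay [-0.1693  0.1074] z 0.0266 yaw-bay -0.002 tilt [ 0.004 -0.003] F [ 1.1 -0.6 -0.5]
prof c [-0.037  -0.1155] size [ 39. 100.] -yend [-0.021 -0.163] +yend [-0.053 -0.068] theta 0.3221
```

Emit:
carry_out(
  plan=[
    {"rot": [0,0,0],"xyz": [0.012,0,0.006],"grip": 255},
    {"rot": [0,0,0],"xyz": [0.024,0,0.006],"grip": 255},
    {"rot": [0,0,0],"xyz": [0.036,0,0.006],"grip": 255},
    {"rot": [0,0,0],"xyz": [0.048,0,0.006],"grip": 255},
    {"rot": [0,0,0],"xyz": [0.06,0,0.006],"grip": 255},
    {"rot": [0,0,0],"xyz": [0.07,0,0.006],"grip": 255},
    {"rot": [0,0,0],"xyz": [0.08,0,0.006],"grip": 255},
    {"rot": [0,0,0],"xyz": [0.08,0,0.006],"grip": 255},
  ],
)

```text
clock: 12.9
tool_pos: [0.6128, 0.09, 0.0202]
eef_rot: [0.999, -0.04, 0.001, 0.001]
contact_force: [0.2, 0.5, 0.3]
opening: 0.001
finger_force: 0.0
```

```bash
python3 -c "
from h import *
st(); pr()
cv2.imwrite('pics/e.png',r.snapshot('top')[100:340,180:500,::-1].repeat(2,0).repeat(2,1))"
```

```text
t 12.9 bay [-0.0894  0.1082] z 0.0202 yaw-bay -0.001 tilt [ 0.001 -0.003] F [0.2 0.5 0.3]
prof c [-0.038  -0.1539] size [43. 35.] -yend [-0.036 -0.175] +yend [-0.039 -0.133] theta 0.0709
```

View pics/e.png

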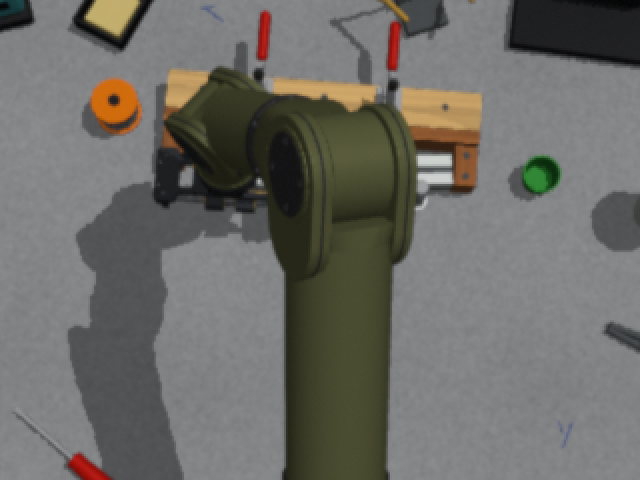

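The crop shows the −y end at about (452,170), between the dog and block b and nearly parallel to the fence. I'll push the +y side home.

Emit:
carry_out(
  plan=[
    {"rot": [0,0,0],"xyz": [0.01,0,0],"grip": 255},
    {"rot": [0,0,0],"xyz": [0.02,0,0],"grip": 255},
    {"rot": [0,0,0],"xyz": [0.028,0,0],"grip": 255},
    {"rot": [0,0,0],"xyz": [0.034,0,0],"grip": 255},
    {"rot": [0,0,0],"xyz": [0.038,0,0],"grip": 255},
    {"rot": [0,0,0],"xyz": [0.038,0,0],"grip": 255},
  ],
)

```text
clock: 13.5
tool_pos: [0.6497, 0.0881, 0.0202]
eef_rot: [0.999, -0.039, 0.0, 0.001]
contact_force: [-1.3, -0.4, -0.5]
opening: 0.006
finger_force: 0.1
```

```bash
python3 -c "
from h import *
st(); pr()"
```

```text
t 13.5 bay [-0.0525  0.1092] z 0.0202 yaw-bay 0.001 tilt [ 0.001 -0.001] F [-1.3 -0.4 -0.5]
prof c [-0.0387 -0.1631] size [29. 38.] -yend [-0.038 -0.178] +yend [-0.039 -0.149] theta 0.0488
```

Emit:
carry_out(
  plan=[
    {"rot": [0,0,0],"xyz": [-0.03,0,0],"grip": 255},
    {"rot": [0,0,0],"xyz": [-0.045,0.03,0],"grip": 255},
    {"rot": [0,0,0],"xyz": [-0.045,0.07,0],"grip": 255},
    {"rot": [0,0,0],"xyz": [-0.045,0.11,0],"grip": 255},
    {"rot": [0,0,0],"xyz": [-0.045,0.15,0],"grip": 255},
    {"rot": [0,0,0],"xyz": [-0.045,0.18,0],"grip": 255},
    {"rot": [0,0,0],"xyz": [-0.045,0.2,0],"grip": 255},
    {"rot": [0,0,0],"xyz": [-0.045,0.2,0],"grip": 255},
  ],
)

```text
clock: 14.22
tool_pos: [0.5877, -0.1168, 0.0201]
eef_rot: [0.999, -0.043, -0.0, 0.004]
contact_force: [-0.6, -1.4, -0.6]
opening: 0.005
finger_force: 0.0
```

Emit:
carry_out(
  plan=[
    {"rot": [0,0,0],"xyz": [0.012,0,0],"grip": 255},
    {"rot": [0,0,0],"xyz": [0.024,0,0],"grip": 255},
    {"rot": [0,0,0],"xyz": [0.032,0,0],"grip": 255},
    {"rot": [0,0,0],"xyz": [0.038,0,0],"grip": 255},
    {"rot": [0,0,0],"xyz": [0.042,0,0],"grip": 255},
    {"rot": [0,0,0],"xyz": [0.046,0,0],"grip": 255},
    {"rot": [0,0,0],"xyz": [0.046,0,0],"grip": 255},
  ],
)

```text
clock: 14.8
tool_pos: [0.6355, -0.1114, 0.0204]
eef_rot: [0.999, -0.039, 0.001, 0.001]
contact_force: [-1.4, -0.5, 1.0]
opening: 0.006
finger_force: 0.9
```

```bash
python3 -c "
from h import *
st()"
```

```text
t 14.8 bay [-0.0511 -0.0907] z 0.0204 yaw-bay 0.001 tilt [ 0.001 -0.001] F [-1.4 -0.5  1. ]
```

Emit:
carry_out(
  plan=[
    {"rot": [0,0,0],"xyz": [0.001,0,0],"grip": 255},
    {"rot": [0,0,0],"xyz": [0.002,0,0],"grip": 255},
    {"rot": [0,0,0],"xyz": [0.003,0,0],"grip": 255},
    {"rot": [0,0,0],"xyz": [0.003,0,0],"grip": 255},
  ],
)

```text
clock: 15.13
tool_pos: [0.6362, -0.1115, 0.0204]
eef_rot: [0.999, -0.039, -0.002, 0.001]
contact_force: [-7.7, 1.0, 5.3]
opening: 0.004
finger_force: 3.5
```

```bash
python3 -c "
from h import *
st();pr()"
```

```text
t 15.13 bay [-0.0504 -0.0908] z 0.0204 yaw-bay 0.001 tilt [-0.003 -0.001] F [-7.7  1.   5.3]
prof c [-0.0216  0.0712] size [139.  38.] -yend [-0.022  0.002] +yend [-0.021  0.141] theta -0.0012
```

Emit:
carry_out(
  plan=[
    {"rot": [0,0,0],"xyz": [-0.02,0,0],"grip": 255},
    {"rot": [0,0,0],"xyz": [-0.025,-0.035,0],"grip": 255},
    {"rot": [0,0,0],"xyz": [-0.025,-0.07,0],"grip": 255},
    {"rot": [0,0,0],"xyz": [-0.025,-0.105,0],"grip": 255},
    {"rot": [0,0,0],"xyz": [-0.025,-0.14,0],"grip": 255},
    {"rot": [0,0,0],"xyz": [-0.025,-0.17,0],"grip": 255},
    {"rot": [0,0,0],"xyz": [-0.015,-0.17,0],"grip": 255},
    {"rot": [0,0,0],"xyz": [-0.006,-0.17,0],"grip": 255},
  ],
)

```text
clock: 15.85
tool_pos: [0.6466, 0.0632, 0.0209]
eef_rot: [0.999, -0.036, 0.002, -0.001]
contact_force: [-0.4, -1.1, -0.3]
opening: 0.007
finger_force: 0.0
```

Emit:
carry_out(
  plan=[
    {"rot": [0,0,0],"xyz": [0.002,0,0],"grip": 255},
    {"rot": [0,0,0],"xyz": [0.004,0,0],"grip": 255},
    {"rot": [0,0,0],"xyz": [0.006,0,0],"grip": 255},
    {"rot": [0,0,0],"xyz": [0.007,0,0],"grip": 255},
    {"rot": [0,0,0],"xyz": [0.007,0,0],"grip": 255},
  ],
)

```text
clock: 16.27
tool_pos: [0.6519, 0.0577, 0.0202]
eef_rot: [0.999, -0.039, 0.0, 0.0]
contact_force: [-2.6, 2.2, 1.4]
opening: 0.002
finger_force: 1.3
```

```bash
python3 -c "
from h import *
st();pr()"
```

```text
t 16.27 bay [-0.0479  0.0791] z 0.0202 yaw-bay 0.0 tilt [ 0.    -0.001] F [-2.6  2.2  1.4]
prof c [-0.0273  0.1367] size [5. 5.] -yend [-0.027  0.134] +yend [-0.027  0.139] theta 0.0712
```

Emit:
carry_out(
  plan=[
    {"rot": [0,0,0],"xyz": [0.001,0,0],"grip": 255},
    {"rot": [0,0,0],"xyz": [0.002,0,0],"grip": 255},
    {"rot": [0,0,0],"xyz": [0.003,0,0],"grip": 255},
    {"rot": [0,0,0],"xyz": [0.003,0,0],"grip": 255},
  ],
)

```text
clock: 16.65
tool_pos: [0.6519, 0.0577, 0.0202]
eef_rot: [0.999, -0.039, -0.003, 0.001]
contact_force: [-9.5, 0.8, 6.8]
opening: 0.004
finger_force: 4.8
```

```bash
python3 -c "
from h import *
st()"
```

```text
t 16.65 bay [-0.0479  0.0791] z 0.0202 yaw-bay 0.001 tilt [-0.006 -0.002] F [-9.5  0.8  6.8]
```

Emit:
carry_out(
  plan=[
    {"rot": [0,0,0],"xyz": [-0.02,0,0],"grip": 255},
    {"rot": [0,0,0],"xyz": [-0.05,0,0],"grip": 255},
    {"rot": [0,0,0],"xyz": [-0.06,-0.01,-0.03],"grip": 255},
    {"rot": [0,0,0],"xyz": [-0.07,-0.03,-0.06],"grip": 255},
    {"rot": [0,0,0],"xyz": [-0.09,-0.06,-0.08],"grip": 255},
    {"rot": [0,0,0],"xyz": [-0.11,-0.09,-0.1],"grip": 255},
    {"rot": [0,0,0],"xyz": [-0.13,-0.12,-0.11],"grip": 255},
    {"rot": [0,0,0],"xyz": [-0.15,-0.15,-0.12],"grip": 255},
  ],
)

```text
clock: 17.32
tool_pos: [0.5181, 0.2196, 0.1414]
eef_rot: [0.999, -0.04, 0.002, -0.0]
contact_force: [0.4, 0.7, -1.7]
opening: 0.008
finger_force: 0.0
```

Emit:
carry_out(
  plan=[
    {"rot": [0,0,0],"xyz": [-0.01,-0.035,0],"grip": 255},
    {"rot": [0,0,0],"xyz": [-0.02,-0.07,0],"grip": 255},
    {"rot": [0,0,0],"xyz": [-0.03,-0.105,0],"grip": 255},
    {"rot": [0,0,0],"xyz": [-0.04,-0.14,0],"grip": 255},
    {"rot": [0,0,0],"xyz": [-0.05,-0.17,0],"grip": 255},
    {"rot": [0,0,0],"xyz": [-0.05,-0.2,0],"grip": 255},
    {"rot": [0,0,0],"xyz": [-0.05,-0.2,0],"grip": 255},
  ],
)

```text
clock: 17.9
tool_pos: [0.4814, 0.4312, 0.1405]
eef_rot: [0.999, -0.035, 0.002, -0.004]
contact_force: [-0.3, 1.1, 0.8]
opening: 0.005
finger_force: 0.0
```

```bash
python3 -c "
from h import *
st();pr((160,215,255,412))
cv2.imwrite('pics/f.png',cv2.resize(r.snapshot('top')[120:270,240:440,::-1],None,fx=4,fy=4,interpolation=cv2.INTER_CUBIC))"
```

```text
t 17.9 bay [-0.247   0.4382] z 0.1405 yaw-bay 0.009 tilt [0.004 0.008] F [-0.3  1.1  0.8]
prof c [-0.0205 -0.0191] size [317.  38.] -yend [-0.022 -0.178] +yend [-0.019  0.139] theta -0.0118
```

View pics/f.png

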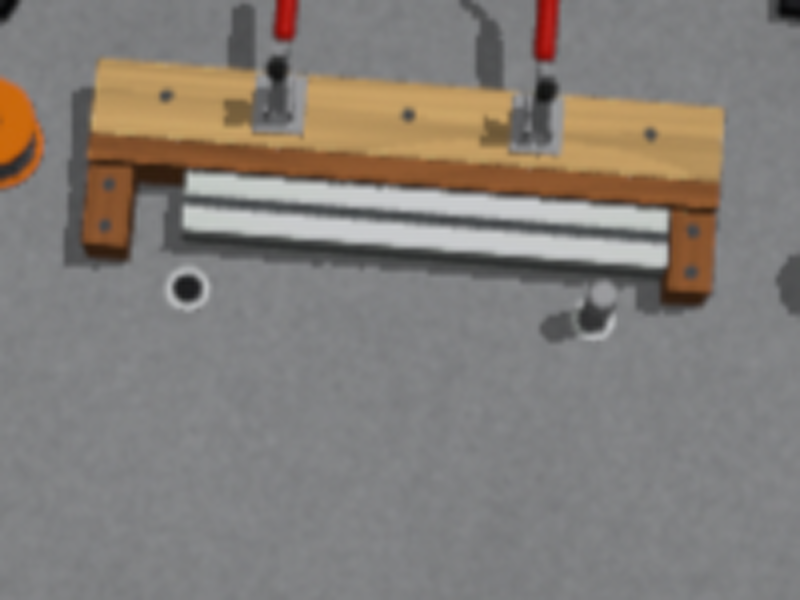

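The crop shows the profile from (183,200) to (668,238), flush and parallel to the fence. It touches block b, lies behind the dog, and nothing else has moved. I'm handing it in.

```bash
python3 -c "
from plant import r
print(r.finish_job())"
```

```text
the job is handed in; nothing more can be done
None
```

The profile is in the bay behind the dog, flush along the fence by the last picture and by firm contact on both pushes; it sits about 19 mm to the −y side, against block b and within the 25 mm limit. I saw no bystander moved in the bay-area views and handed the job in at about 18 s, but the hand-in returned no verdict.

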